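# Pop the sampler's sample port

### The arm

A 7-joint arm with a two-finger parallel gripper is mounted at the origin on the work surface. World frame = base frame: x ahead of the robot, y to its left, z up, the work surface at z = 0. Lengths are in m, angles in rad, forces in N, time in s.
With the tool pointing down it reaches from about 0.4 to 0.875 m from the base axis. Payload 6.5 kg.
Tool frame: the origin (TCP) lies midway between the tips of the shut fingers; the grasp point (between the pads) lies 19 mm behind it (arm.hold_point_z is the distance from the TCP to the grasp point, in m); z points along the fingers, y is the direction in which the jaws open and shut (so a half turn about z gives the same grasp; the last joint's range is limited). The gripper opens to 88 mm and grips with 3 to 60 N. Pads are 18 mm wide; open, the fingers measure 123 mm over their backs; the gripper's body (75 mm by 187 mm) begins 45 mm behind the grasp point.
Start: joints at [1.06, 0.536, -0.004, 1.538, 0.003, 1.067, -0.071], TCP at [0.28, -0.587, 0.239] pointing down, gripper open.
Joint ranges: [-2.7, 2.7], [-0.37, 2.16], [-1.27, 1.26], [0.24, 2.4], [-1.31, 4.45], [0.19, 1.91], [-2.76, 2.76]. Speed limits (rad/s): [2.39, 2.39, 3.14, 3.14, 3.14, 3.14, 3.14].

### API

Orientations are given as a unit quaternion [x, y, z, w].
In Python, from cell import arm, eyes, ticket gives the robot as it stands.
- The arm moves only by the shell command python3 -m inch 'ROWS' [FORCE]. ROWS is JSON, a list of rows, each a list of 3 entries, a list of its own where there are three numbers: the closure, from 0 (fully open) to 1 (shut), then the shift along the tool's x, y, z in m, then the turn, a rotation vector about the tool's x, y, z in rad. A call has 1 to 10 rows; each row is the pose to reach, as a shift and turn from the pose commanded when the call began, along the tool's axes at that moment; what a row does not reach only later rows make up. A row lasts 1/10 s, in which the tool goes at most 50 mm and 8.59 degrees, less where a joint would pass 70% of its speed; a pose out of reach is approached as far as the arm can. A call with a gripper value outside its range is refused whole. The fingers move at their own pace and stop on an object; FORCE is the grip in N (left out, the last holds). Time passes only in rows, so rows that repeat a pose let the fingers close. It gives the time, the measured TCP pose, the force and the opening at its end, in the units of the state.
- arm.observe(): the state, without advancing time (a new reading comes with each control period).
- eyes.grab_frame(name): name is "side" or "top" or "wrist"; returns a dict with "image" (420x560x3 uint8, red, green, blue), "fx", "fy", "cx", "cy" (pixels), "origin" and "attitude" of the camera in the world; the wrist camera has in their place "T_tool_cam" (4x4, takes a point from camera to tool coordinates, whose origin is the TCP and whose axes are the flange's). Camera axes: x right, y up, looking along -z (the intrinsics and any distortion apply to the point x, -y, -z); pixel columns grow to the right and rows downward; lengths in m; the calibration is good to about 2 mm. The wrist camera is an equidistant fisheye: a pixel r from the principal point sees the ray r / f radians off the axis. A picture is of the moment at which its call begins: read the wrist's pose just before it. There is no depth.
- ticket.sign_off(): hands the job in, once; it reports no verdict.
The state is a dict: "clock": time; "joints": joint angles; "dq": joint speeds; "effort": joint torques, N m; "tool_pos": TCP position; "tool_rot": TCP orientation; "ft_force": force on the tool from outside, world axes, zero at the start; "ft_torque": the same for the moment, N m; "width": opening from 0.0 (shut) to 1.0 (fully open).
Only numpy, scipy, OpenCV 4.12 (cv2) and the standard library are available. Lean on these libraries where they do the work, as an engineer would, in place of code of your own. Each camera call takes 0.05 s, during which the arm holds its last target.

### The job

Open the sample port of the sampler module with the broad hatch: with closed fingers press the hatch down once at its ribbed front edge until it stops, back away and let it swing up by itself, and watch untouched for two seconds that it stays open. Then press that module's round button fully down and let it go, to report the port open. Pick nothing up, do not touch the module with the narrow hatch, and leave the vials and other things standing where they are.

Things in the scene. Friction and masses are not known exactly. Their poses are not given: they have to be found in the camera images.
- port_pad (a point): Spot to press on the BROAD hatch (grey panel 110 x 110 x 6 mm, flush in its module's top): on its upper face at three thin dark ribs, 19 mm in from the front edge, midway across, 100 mm above the table while shut. Moves with the hatch. Axes of the panel: x from front edge to hinge, z out of the panel (up while shut), so it shows the module's yaw while shut.
- port_hatch (a joint): Hatch angle (rad): 0 latched flush, -0.08 pushed in to the stop, 1.4 sprung open. Push-push: pushed in 7 mm at the pad to the stop (2 to 4 N) it unlatches and swings up in about 1 s as the finger leaves, and stays; less than 5 mm leaves it latched; a second full press latches it again. Its front edge sweeps an arc of 110 mm radius about the hinge.
- port_cam (a joint): Toothed bar inside the broad hatch's latch (m), counting presses: 0 latched at the start, 0.007 while the hatch is fully pressed in, 0.015 after one full press and pop, 0.027 after a second press that latches it again, 0.043 after a third.
- port_hatch_hinge (a point): Middle of the broad hatch's hinge line, 94 mm above the table and 110 mm behind the hatch's front edge. Axes as the module: x from the front ledge to the hinge, y to the left, z up.
- port_button_top (a point): Top centre of the round white push button (24 mm across, in a grey collar 40 mm across) on the front ledge of the broad-hatch module, 48 mm in front and 45 mm to the left of the pad point, 122 mm above the table; it is pressed straight down. The open hatch stands over 100 mm beyond it.
- port_button (a joint): Travel (m) of that button: 0 up, 0.006 fully down, at about 5 N; it springs back.
- port_module: The module with the broad hatch: a fixed white box 180 mm deep, 160 mm wide, 100 mm high; origin at the centre of its underside, x from front to back, y to the left. The front 53 mm of its top is a ledge with the button on the left and a loose vial on the right; the hatch lies behind it.
- spare_module: The other module, of the same make and size but with a NARROW hatch 56 mm wide; leave it alone. Origin and axes as for the first.
- spare_hatch (a joint): Angle (rad) of the narrow hatch: about 0 and to stay so.
- vial_a: Small brown vial, 22 mm across, 37 mm high, standing loose on the right of the front ledge of the broad-hatch module; origin at its foot. Leave it alone.
- vial_b: The same kind of vial on the ledge of the other module; leave it alone.
- wash_bottle: Bottle 60 mm across, 120 mm high, beyond and between the modules; origin at its foot.
- beaker: Glass beaker 70 mm across, 80 mm high, to the left; origin at its foot.
- septa_tray: White open tray 90 x 60 x 22 mm in front, between the modules; origin at its underside.
- driver: Screwdriver 160 mm long lying to the right.
- sample_jar: Brown jar 48 mm across, 60 mm high, to the right; origin at its foot.

How it is judged:
On the way, in this order (a step that is already met when the one before it is completed fails the run):
1. the broad hatch is pressed in by the robot far enough to trip its latch (value of joint port_cam above 0.0035 m and value of joint port_hatch below -0.045 rad and contact force between any of the fingers, the arm and port_hatch above 0.3 N).
2. the hatch has swung up after one press and stays open for a second with the robot not touching it (value of joint port_hatch above 1.15 rad and value of joint port_cam between 0.009 and 0.022 m and value of joint port_button below 0.002 m and contact force between each of the fingers, the arm and port_hatch below 0.05 N), for 1 s.
3. the button on that module is pressed down while the hatch stands open (value of joint port_button above 0.0045 m and value of joint port_hatch above 1.15 rad), for 0.05 s.
At the end, for the whole second after the job is handed in: The broad hatch stands open (more than 1.15 rad) and at rest after exactly one full press (latch bar between 9 and 22 mm), its button is up again (less than 1.5 mm down), the narrow hatch is shut, and every loose thing is within 20 mm of where it began (value of joint port_hatch above 1.15 rad and value of joint port_cam between 0.009 and 0.022 m and velocity of joint port_hatch between -0.05 and 0.05 rad/s and value of joint port_button below 0.0015 m and value of joint spare_hatch between -0.03 and 0.05 rad and distance of each of vial_a, vial_b, wash_bottle, beaker, septa_tray, driver, sample_jar from where it was at the start of the episode below 0.02 m); the robot touches nothing.
It fails at once if the broad hatch was pressed more than once (value of joint port_cam above 0.023 m).
It fails at once if the other module was touched (contact force between any of the fingers, the arm and spare_module above 0.5 N).
It fails at once if the narrow hatch popped (value of joint spare_hatch above 0.1 rad).
It fails at once if a loose thing was moved, tipped or lifted (distance of any of vial_a, vial_b, wash_bottle, beaker, septa_tray, driver, sample_jar from where it was at the start of the episode above 0.02 m).
It also fails if it takes over 45 s, if anything falls off the work surface, if the arm or the gripper's body presses on something with over 40 N, if the wrist force passes 120 N, or if a joint passes its speed limit or range.

## Working session

There is one attempt and no reset: what is moved stays moved. The work goes in short steps, Python scripts to look and compute and a shell command to move; the robot and the scene stay as the last step left them, time stands still between calls to the robot, and variables do not carry over. Pictures are saved under pics/ and viewed, and the job is handed in when it is done.

```bash
mkdir -p pics; ls; python3 - <<'E'
from cell import arm, eyes, ticket
import cv2
s=arm.observe();print(s)
for n in ["side","top","wrist"]:
    f=eyes.grab_frame(n)
    cv2.imwrite(f"pics/{n}0.png",f["image"][:,:,::-1])
    print(n,{k:v for k,v in f.items() if k!="image"})
E
```

```text
pics
{'clock': 0.0, 'joints': array([ 1.05979052,  0.53717927, -0.00444126,  1.53889285,  0.00263771,
        1.0673092 , -0.07122024]), 'dq': array([-1.47316202e-03,  5.69337213e-04,  1.00511710e-03, -7.08373217e-04,
       -5.62833591e-04, -7.97723045e-05,  6.13104528e-04]), 'effort': array([ 4.08413389e-04, -5.70989478e+01,  9.90730114e-01, -2.51605868e+01,
       -5.63648797e-02,  1.78513967e-02,  1.46996795e-04]), 'tool_pos': array([ 0.27938531, -0.58618999,  0.23782289]), 'tool_rot': array([ 9.75361892e-01,  2.20609121e-01, -2.75007047e-04, -8.48156340e-04]), 'ft_force': array([-0.65749808, -0.46135981,  0.74659239]), 'ft_torque': array([-0.07249635,  0.02228802, -0.03744184]), 'width': 1.0002113247085513}
side {'fx': 440.61839976533236, 'fy': 440.61839976533236, 'cx': 279.5669340101762, 'cy': 212.27675471453102, 'origin': array([ 0.31925337, -0.65124681,  0.80979761]), 'attitude': array([ 0.37229746, -0.05857464, -0.14729311,  0.91447709])}
top {'fx': 421.95766035523076, 'fy': 421.95766035523076, 'cx': 279.5359733649885, 'cy': 213.22905472918316, 'origin': array([0.40927274, 0.00514986, 1.35238036]), 'attitude': array([-0.03248911,  0.03186936,  0.71182752, -0.70087829])}
wrist {'fx': 325.19226210127806, 'fy': 325.19226210127806, 'cx': 280.05865353350964, 'cy': 211.44498327015572, 'T_tool_cam': array([[ 2.91900043e-04,  9.59748233e-01,  2.80861611e-01,
         7.26434238e-02],
       [ 9.99999807e-01, -4.34101624e-04,  4.44091591e-04,
        -1.09519569e-03],
       [ 5.48138601e-04,  2.80861427e-01, -9.59748174e-01,
        -1.46333800e-01],
       [ 0.00000000e+00,  0.00000000e+00,  0.00000000e+00,
         1.00000000e+00]])}
```

View pics/top0.png

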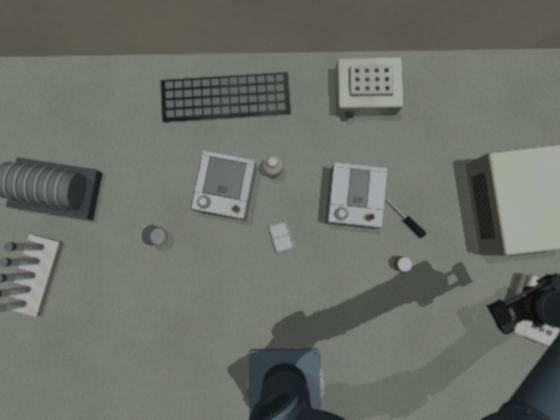

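View pics/side0.png

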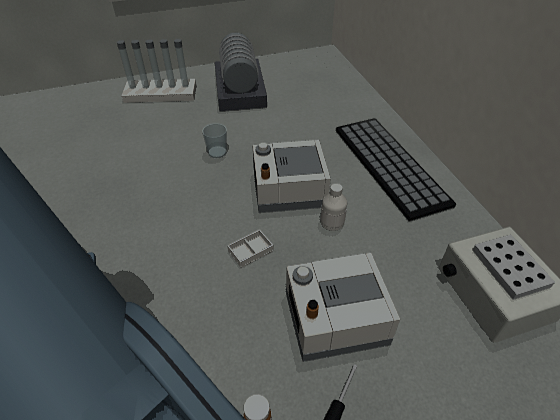

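View pics/wrist0.png

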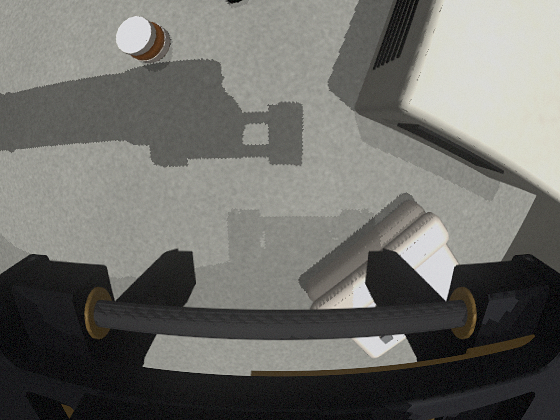

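The broad hatch is on the left module, at about (224,183) in the top view and (290,160) in the side view. I'll enlarge both to get the corners.

```bash
python3 - <<'E'
import cv2
a=cv2.imread('pics/top0.png')[140:230,180:270]; cv2.imwrite('pics/topz.png',cv2.resize(a,None,fx=6.5,fy=6.5,interpolation=cv2.INTER_CUBIC))
a=cv2.imread('pics/side0.png')[125:225,235:345]; cv2.imwrite('pics/sidez.png',cv2.resize(a,None,fx=6,fy=6,interpolation=cv2.INTER_CUBIC))
E
```

```text
(no output)
```

View pics/topz.png

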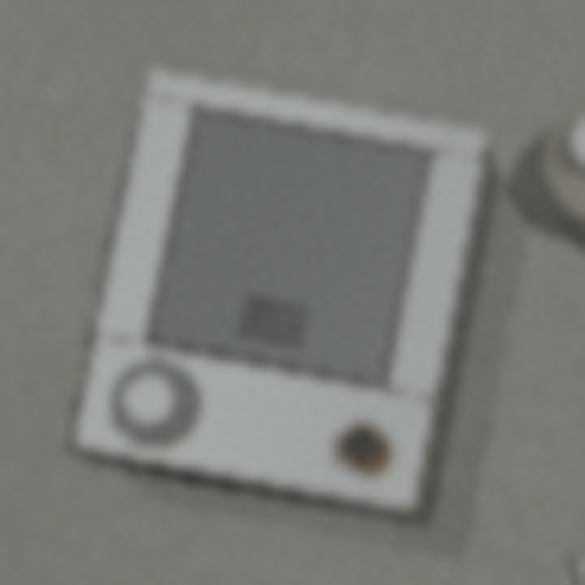

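View pics/sidez.png

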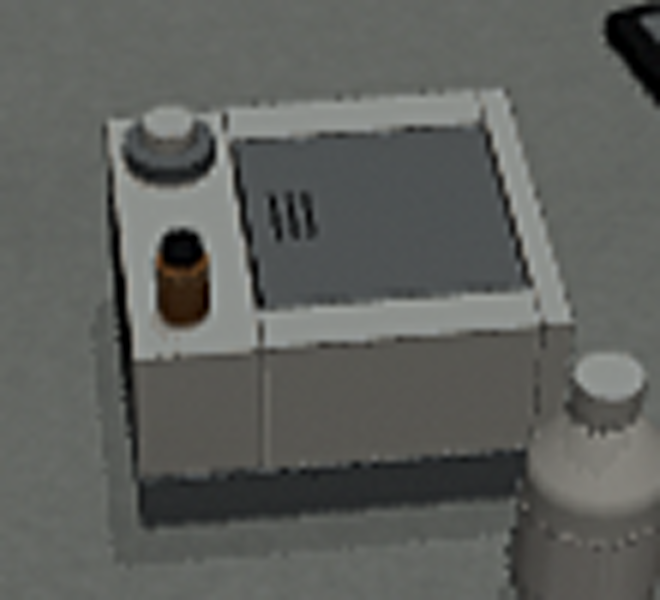

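```bash
cat > h.py <<'E'
import numpy as np
from scipy.spatial.transform import Rotation as R
def proj(f,P):
    p=(np.atleast_2d(P)-f['origin'])@R.from_quat(f['attitude']).as_matrix()
    return np.c_[f['cx']+f['fx']*p[:,0]/-p[:,2], f['cy']+f['fy']*-p[:,1]/-p[:,2]]
def ray(f,uv,z):
    d=np.array([(uv[0]-f['cx'])/f['fx'],-(uv[1]-f['cy'])/f['fy'],-1])
    d=R.from_quat(f['attitude']).as_matrix()@d; o=np.array(f['origin'])
    return o+d*(z-o[2])/d[2]
E
python3 - <<'E'
from cell import eyes
from h import *
from scipy.optimize import least_squares
T=eyes.grab_frame('top');S=eyes.grab_frame('side')
ut=lambda p:(np.array(p)+.5)/6.5-.5+[180,140]
us=lambda p:(np.array(p)+.5)/6-.5+[235,125]
M=np.array([[.09,.08,.1],[.09,-.08,.1],[-.09,-.08,.1],[-.09,.08,.1],[.073,.055,.1],[.073,-.055,.1],[-.037,-.055,.1],[-.037,.055,.1],[-.066,.045,.122],[-.018,0,.1]])
tp=ut([(150,72),(488,133),(422,518),(75,445),(188,110),(438,150),(390,385),(148,342),(150,400),(272,320)])
sp=us([(502,90),(572,322),(135,360),(108,122),(482,122),(532,290),(260,308),(234,142),(168,114),(292,217)])
def W(q):
    c,s=np.cos(q[2]),np.sin(q[2]);return M@np.array([[c,s,0],[-s,c,0],[0,0,1]])+[q[0],q[1],0]
for name,sel in (('both',(1,1)),('top',(1,0)),('side',(0,1))):
    res=lambda q:np.r_[sel[0]*(proj(T,W(q))-tp).ravel(),sel[1]*(proj(S,W(q))-sp).ravel()]
    r=least_squares(res,[.6,.15,-.15]);print(name,r.x,np.abs(r.fun).max(),W(r.x)[-2:])
    if name=='both':print(r.fun.reshape(-1,2).round(1))
E
```

```text
both [ 0.61621902  0.17296535 -0.19899525] 1.6577627423649801 [[0.56041729 0.23012449 0.122     ]
 [0.59857424 0.17652367 0.1       ]]
[[ 0.4 -1. ]
 [ 0.4 -0.9]
 [-0.8 -1.7]
 [-0.1 -0.2]
 [ 1.5  0. ]
 [-1.1  0.4]
 [-0.7 -0.1]
 [ 0.4 -0.1]
 [ 0.1  0.1]
 [ 0.6  0.4]
 [ 0.7 -0.4]
 [ 1.   0.1]
 [-0.  -0.1]
 [-0.6 -0.7]
 [-0.6  0.4]
 [-1.2 -0.6]
 [-0.1 -0.1]
 [-0.7  0.2]
 [-0.6  1.2]
 [-0.5  0.3]]
top [ 0.61534048  0.1731894  -0.19521317] 1.4415893274260725 [[0.55932296 0.23013708 0.122     ]
 [0.59768236 0.17668097 0.1       ]]
side [ 0.61686593  0.17287322 -0.20329207] 1.1077135094045047 [[0.56131031 0.23027159 0.122     ]
 [0.5992366  0.17650732 0.1       ]]
```

```bash
cat >> h.py <<'E'
def go(p,yaw,base=None):
    """shift/turn in tool axes from measured pose to p, tool down, tool x at world angle yaw"""
    from cell import arm
    s=arm.observe();A=R.from_quat(s['tool_rot'])
    x=np.array([np.cos(yaw),np.sin(yaw),0]);z=np.array([0,0,-1.]);y=np.cross(z,x)
    B=R.from_matrix(np.c_[x,y,z])
    print('t',s['clock'],'pos',s['tool_pos'].round(4),'j',s['joints'].round(2),'F',s['ft_force'].round(2),'w',round(s['width'],3))
    print('shift',A.inv().apply(np.array(p)-s['tool_pos']).round(4),'turn',(A.inv()*B).as_rotvec().round(4))
E
python3 -c "
from h import *
go([.42,-.1,.34],2.94); go([.57,.18,.26],2.94)"
```

```text
t 0.25 pos [ 0.2796 -0.5865  0.2383] j [ 1.06  0.54 -0.    1.54  0.    1.07 -0.07] F [ 0.77 -0.57  0.18] w 0.998
shift [ 0.3361 -0.3788 -0.1014] turn [-4.0000e-04 -1.0000e-03 -2.4952e+00]
t 0.25 pos [ 0.2796 -0.5865  0.2383] j [ 1.06  0.54 -0.    1.54  0.    1.07 -0.07] F [ 0.77 -0.57  0.18] w 0.998
shift [ 0.592  -0.567  -0.0213] turn [-4.0000e-04 -1.0000e-03 -2.4952e+00]
```

```bash
python3 -m inch '[[1,[0.02,-0.04,-0.03],[0,0,-0.15]],[1,[0.05,-0.08,-0.06],[0,0,-0.3]],[1,[0.08,-0.11,-0.08],[0,0,-0.45]],[1,[0.11,-0.15,-0.1],[0,0,-0.6]],[1,[0.15,-0.19,-0.1],[0,0,-0.75]],[1,[0.19,-0.22,-0.1],[0,0,-0.9]],[1,[0.22,-0.26,-0.1],[0,0,-1.05]],[1,[0.26,-0.3,-0.1],[0,0,-1.2]],[1,[0.3,-0.34,-0.1],[0,0,-1.35]],[1,[0.336,-0.379,-0.1],[0,0,-1.5]]]' 10
python3 -c "
from h import *
go([.55,.18,.28],2.94)"
```

```text
clock: 1.25
tool_pos: [0.4096, -0.1304, 0.3389]
tool_rot: [0.561, 0.828, -0.0, 0.0]
ft_force: [0.7, -0.8, 0.2]
width: 0.116
t 1.25 pos [ 0.4096 -0.1304  0.3389] j [ 0.7   0.07 -0.51  1.93  0.04  1.15  0.55] F [ 0.67 -0.82  0.15] w 0.116
shift [0.2363 0.2455 0.0588] turn [-2.000e-04  1.000e-03 -9.893e-01]
```

```bash
python3 -m inch '[[1,[0.03,0.03,0],[0,0,-0.15]],[1,[0.06,0.06,0],[0,0,-0.3]],[1,[0.09,0.09,0.01],[0,0,-0.45]],[1,[0.12,0.12,0.02],[0,0,-0.6]],[1,[0.15,0.15,0.03],[0,0,-0.75]],[1,[0.18,0.18,0.04],[0,0,-0.88]],[1,[0.2,0.21,0.05],[0,0,-0.99]],[1,[0.215,0.225,0.06],[0,0,-0.99]],[1,[0.215,0.225,0.06],[0,0,-0.99]],[1,[0.215,0.225,0.06],[0,0,-0.99]]]'
python3 - <<'E'
from h import *
from cell import eyes
import cv2
go([.5984,.1765,.16],2.9426)
for n in ('side','wrist'):
    f=eyes.grab_frame(n);cv2.imwrite(f'pics/{n}1.png',f['image'][:,:,::-1])
E
```

```text
clock: 2.25
tool_pos: [0.54, 0.1496, 0.2785]
tool_rot: [0.103, 0.995, -0.0, -0.0]
ft_force: [0.3, 0.2, 0.7]
width: 0.008
t 2.25 pos [0.54   0.1496 0.2785] j [ 0.23  0.45 -0.77  1.7   0.34  1.13  0.73] F [0.28 0.2  0.72] w 0.008
shift [-0.0518  0.0384  0.1184] turn [-0.0007 -0.0009 -0.0076]
```

View pics/side1.png

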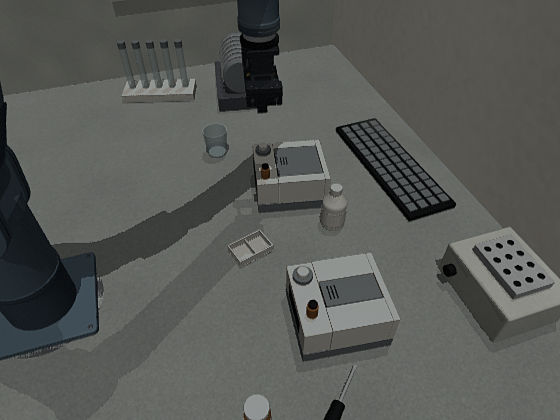

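View pics/wrist1.png

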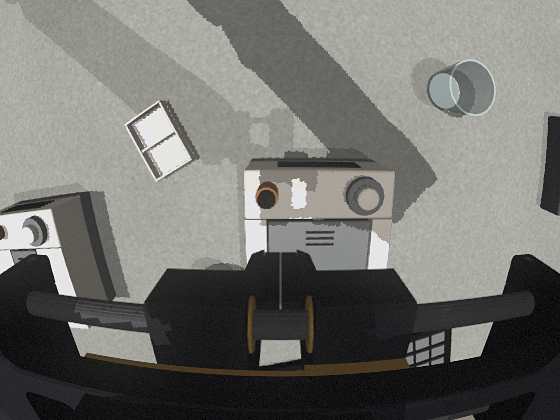

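The wrist view shows the ribs at (320,238) and the button at (364,194). I'll use these to cross-check the pose.

```bash
cat >> h.py <<'E'
def wray(f,s,uv,z):
    d=np.array([uv[0]-f['cx'],uv[1]-f['cy']]);r=np.hypot(*d);th=r/f['fx']
    v=np.array([np.sin(th)*d[0]/r,-np.sin(th)*d[1]/r,-np.cos(th)])
    T=np.array(f['T_tool_cam']);A=R.from_quat(s['tool_rot']).as_matrix()
    o=A@T[:3,3]+s['tool_pos'];v=A@T[:3,:3]@v
    return o+v*(z-o[2])/v[2]
E
python3 - <<'E'
from h import *
from cell import eyes,arm
import cv2
s=arm.observe();f=eyes.grab_frame('wrist')
print(wray(f,s,(320,238),.1),wray(f,s,(368,193),.122))
a=f['image'][150:280,230:410,::-1];cv2.imwrite('pics/wz.png',cv2.resize(a,None,fx=4.4,fy=4.4,interpolation=cv2.INTER_CUBIC))
E
```

```text
[0.6007298 0.1808358 0.1      ] [0.55570107 0.23459374 0.122     ]
```

View pics/wz.png

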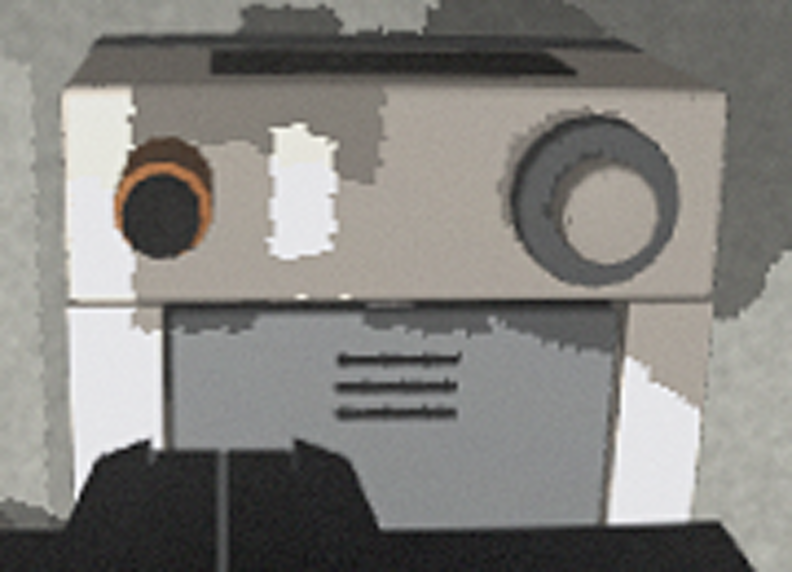

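```bash
python3 -m inch '[[1,[-0.02,-0.005,0.02],[0,0,0]],[1,[-0.04,-0.015,0.05],[0,0,0]],[1,[-0.052,-0.02,0.09],[0,0,0]],[1,[-0.052,-0.02,0.13],[0,0,0]],[1,[-0.052,-0.02,0.14],[0,0,0]],[1,[-0.052,-0.02,0.14],[0,0,0]],[1,[-0.052,-0.02,0.14],[0,0,0]]]' >/dev/null
python3 - <<'E'
from h import *
from cell import eyes,arm
import cv2
go([.599,.178,.115],2.9426)
f=eyes.grab_frame('wrist');s=arm.observe()
print(wray(f,s,(320,238),.1))
a=f['image'][100:310,140:420,::-1];cv2.imwrite('pics/wz2.png',cv2.resize(a,None,fx=2.8,fy=2.8,interpolation=cv2.INTER_CUBIC))
E
```

```text
t 3.1 pos [0.5881 0.1202 0.1409] j [ 0.19  0.67 -0.66  1.72  0.49  0.92  0.69] F [0.08 0.35 0.24] w 0.003
shift [0.0013 0.0588 0.0259] turn [ 0.0012  0.0025 -0.0078]
[0.59297099 0.14588355 0.1       ]
```

View pics/wz2.png

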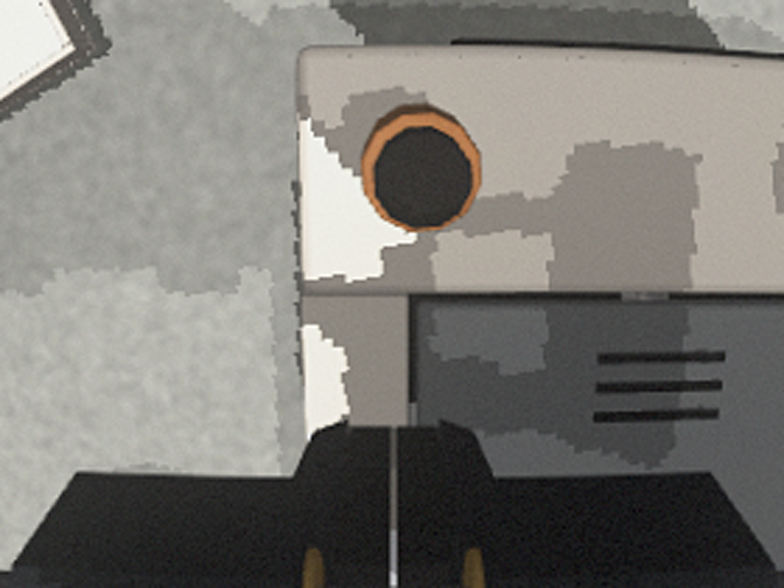

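I typed the y shift with the wrong sign, so the fingers are about 59 mm to the right. They're clear of everything at z = 0.141, so I'll correct sideways.

```bash
python3 -m inch '[[1,[0,0.02,-0.005],[0,0,0]],[1,[0.001,0.045,-0.005],[0,0,0]],[1,[0.001,0.059,-0.005],[0,0,-0.008]],[1,[0.001,0.059,0],[0,0,-0.008]],[1,[0.001,0.059,0.01],[0,0,-0.008]],[1,[0.001,0.059,0.01],[0,0,-0.008]]]' >/dev/null
python3 - <<'E'
from h import *
from cell import eyes,arm
import cv2
go([.599,.178,.100],2.9426)
f=eyes.grab_frame('wrist');s=arm.observe()
a=f['image'][100:310,140:420,::-1];cv2.imwrite('pics/wz3.png',cv2.resize(a,None,fx=2.8,fy=2.8,interpolation=cv2.INTER_CUBIC))
E
```

```text
t 3.75 pos [0.5973 0.1755 0.1268] j [ 0.08  0.72 -0.64  1.66  0.51  0.94  0.62] F [ 0.4  -0.21 -1.25] w 0.008
shift [-0.0012  0.0029  0.0268] turn [-0.0028 -0.0022 -0.0011]
```

View pics/wz3.png

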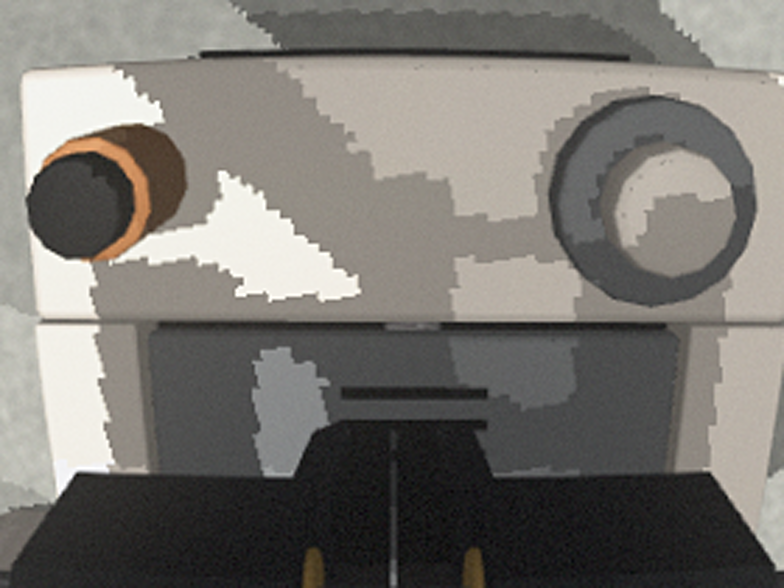

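```bash
python3 -m inch '[[1,[-0.001,0.003,0.008],[0,0,0]],[1,[-0.001,0.003,0.016],[0,0,0]],[1,[-0.001,0.003,0.022],[0,0,0]],[1,[-0.001,0.003,0.022],[0,0,0]],[1,[-0.001,0.003,0.022],[0,0,0]]]'; python3 -m inch '[[1,[0,0,0],[0,0,0]]]'
python3 -c "
from h import *
go([.599,.180,.092],2.9426)"
```

```text
clock: 4.3
tool_pos: [0.5997, 0.1804, 0.1065]
tool_rot: [0.099, 0.995, -0.0, -0.0]
ft_force: [0.1, 1.1, 0.3]
width: 0.008
clock: 4.4
tool_pos: [0.6, 0.1806, 0.107]
tool_rot: [0.099, 0.995, 0.0, 0.0]
ft_force: [-1.0, 0.1, 0.1]
width: 0.008
t 4.4 pos [0.6    0.1806 0.107 ] j [ 0.07  0.75 -0.63  1.67  0.53  0.91  0.6 ] F [-1.    0.05  0.13] w 0.008
shift [ 0.0009 -0.0008  0.015 ] turn [0.0002 0.0004 0.0003]
```

```bash
python3 -m inch '[[1,[0,0,0.004],[0,0,0]],[1,[0,0,0.007],[0,0,0]],[1,[0,0,0.009],[0,0,0]],[1,[0,0,0.011],[0,0,0]],[1,[0,0,0.013],[0,0,0]],[1,[0,0,0.013],[0,0,0]],[1,[0,0,0.013],[0,0,0]]]'
```

```text
clock: 5.1
tool_pos: [0.5998, 0.1806, 0.0938]
tool_rot: [0.099, 0.995, 0.0, 0.0]
ft_force: [-1.7, -0.0, 4.3]
width: 0.007
```

```bash
python3 -m inch '[[1,[0,0,0.001],[0,0,0]],[1,[0,0,0.002],[0,0,0]],[1,[0,0,0.003],[0,0,0]],[1,[0,0,0.003],[0,0,0]],[1,[0,0,0.003],[0,0,0]]]'
```

```text
clock: 5.6
tool_pos: [0.6, 0.1806, 0.0933]
tool_rot: [0.099, 0.995, -0.0, 0.0]
ft_force: [-8.4, -3.5, 24.5]
width: 0.01
```

The force jumped to 24 N at the stop, so the hatch is fully pressed. Now I'll back away up and to the front.

```bash
python3 -m inch '[[1,[0.005,0,-0.02],[0,0,0]],[1,[0.035,0,-0.05],[0,0,0]],[1,[0.07,0,-0.085],[0,0,0]],[1,[0.105,0,-0.12],[0,0,0]],[1,[0.13,0,-0.14],[0,0,0]],[1,[0.14,0,-0.15],[0,0,0]],[1,[0.14,0,-0.15],[0,0,0]],[1,[0.14,0,-0.15],[0,0,0]],[1,[0.14,0,-0.15],[0,0,0]],[1,[0.14,0,-0.15],[0,0,0]]]'
python3 - <<'E'
from h import *
from cell import eyes,arm
import cv2
for n in ('side','wrist'):
    f=eyes.grab_frame(n);cv2.imwrite(f'pics/{n}4.png',f['image'][:,:,::-1])
E
```

```text
clock: 6.6
tool_pos: [0.463, 0.2075, 0.2395]
tool_rot: [0.1, 0.995, -0.0, -0.001]
ft_force: [-0.4, -0.9, 0.2]
width: 0.006
```

View pics/side4.png

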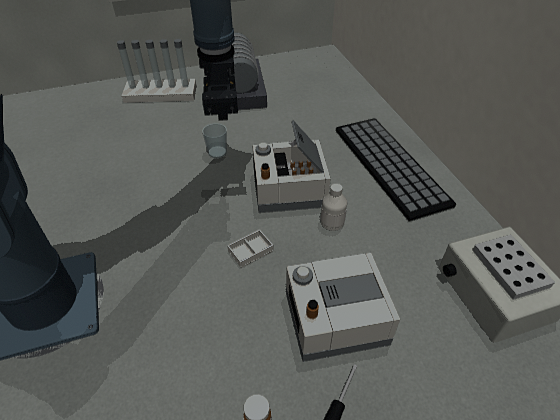

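View pics/wrist4.png

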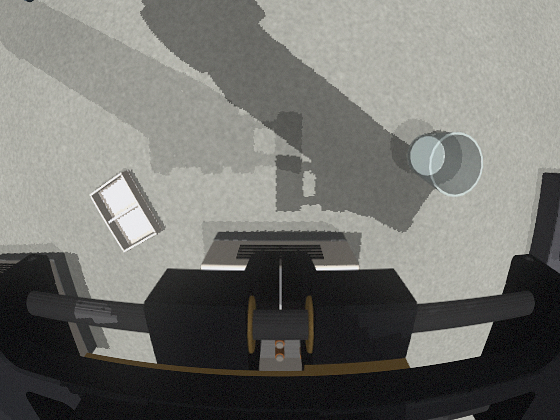

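The hatch is swinging up: in the side view its panel stands at (305,145) with the interior visible. I'll hold untouched for 2.5 s.

```bash
Z='none'; python3 -m inch '[[1,[0,0,0],[0,0,0]],[1,[0,0,0],[0,0,0]],[1,[0,0,0],[0,0,0]],[1,[0,0,0],[0,0,0]],[1,[0,0,0],[0,0,0]],[1,[0,0,0],[0,0,0]],[1,[0,0,0],[0,0,0]],[1,[0,0,0],[0,0,0]],[1,[0,0,0],[0,0,0]],[1,[0,0,0],[0,0,0]]]' >/dev/null; python3 -m inch '[[1,[0,0,0],[0,0,0]],[1,[0,0,0],[0,0,0]],[1,[0,0,0],[0,0,0]],[1,[0,0,0],[0,0,0]],[1,[0,0,0],[0,0,0]],[1,[0,0,0],[0,0,0]],[1,[0,0,0],[0,0,0]],[1,[0,0,0],[0,0,0]],[1,[0,0,0],[0,0,0]],[1,[0,0,0],[0,0,0]]]' >/dev/null;  python3 -m inch '[[1,[0,0,0],[0,0,0]],[1,[0,0,0],[0,0,0]],[1,[0,0,0],[0,0,0]],[1,[0,0,0],[0,0,0]],[1,[0,0,0],[0,0,0]]]'
python3 - <<'E'
from h import *
from cell import eyes,arm
import cv2
go([.5615,.2325,.16],2.9426)
f=eyes.grab_frame('side');cv2.imwrite('pics/side5.png',cv2.resize(f['image'][110:225,225:365,::-1],None,fx=5,fy=5,interpolation=cv2.INTER_CUBIC))
E
```

```text
clock: 9.2
tool_pos: [0.4626, 0.2081, 0.2407]
tool_rot: [0.099, 0.995, -0.0, -0.0]
ft_force: [1.1, -0.2, 0.2]
width: 0.004
t 9.2 pos [0.4626 0.2081 0.2407] j [ 0.13  0.4  -0.79  1.87  0.33  1.01  0.56] F [ 1.06 -0.18  0.15] w 0.004
shift [-0.0921  0.0435  0.0807] turn [-0.     -0.      0.0002]
```

View pics/side5.png

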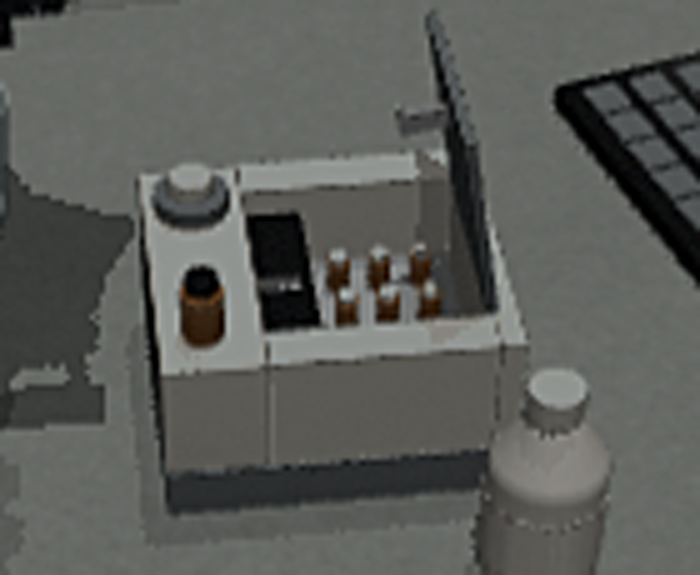

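The hatch stands open and upright. Next I'll move over the button.

```bash
python3 -m inch '[[1,[-0.02,0.01,0.01],[0,0,0]],[1,[-0.05,0.025,0.03],[0,0,0]],[1,[-0.08,0.04,0.06],[0,0,0]],[1,[-0.092,0.043,0.085],[0,0,0]],[1,[-0.092,0.043,0.095],[0,0,0]],[1,[-0.092,0.043,0.095],[0,0,0]],[1,[-0.092,0.043,0.095],[0,0,0]],[1,[-0.092,0.043,0.095],[0,0,0]]]'
python3 - <<'E'
from h import *
from cell import eyes,arm
import cv2
go([.561,.232,.122],2.9426)
f=eyes.grab_frame('wrist');s=arm.observe()
a=f['image'][100:310,140:420,::-1];cv2.imwrite('pics/wz6.png',cv2.resize(a,None,fx=2.8,fy=2.8,interpolation=cv2.INTER_CUBIC))
f=eyes.grab_frame('side');cv2.imwrite('pics/side6.png',cv2.resize(f['image'][100:215,225:365,::-1],None,fx=5,fy=5,interpolation=cv2.INTER_CUBIC))
E
```

```text
clock: 10.05
tool_pos: [0.5613, 0.2325, 0.1474]
tool_rot: [0.099, 0.995, 0.0, 0.001]
ft_force: [0.4, 0.3, -0.8]
width: 0.007
t 10.05 pos [0.5613 0.2325 0.1474] j [ 0.01  0.67 -0.68  1.7   0.5   0.95  0.51] F [ 0.44  0.33 -0.77] w 0.007
shift [ 0.0002 -0.0006  0.0254] turn [0.001  0.0017 0.0008]
```

View pics/wz6.png

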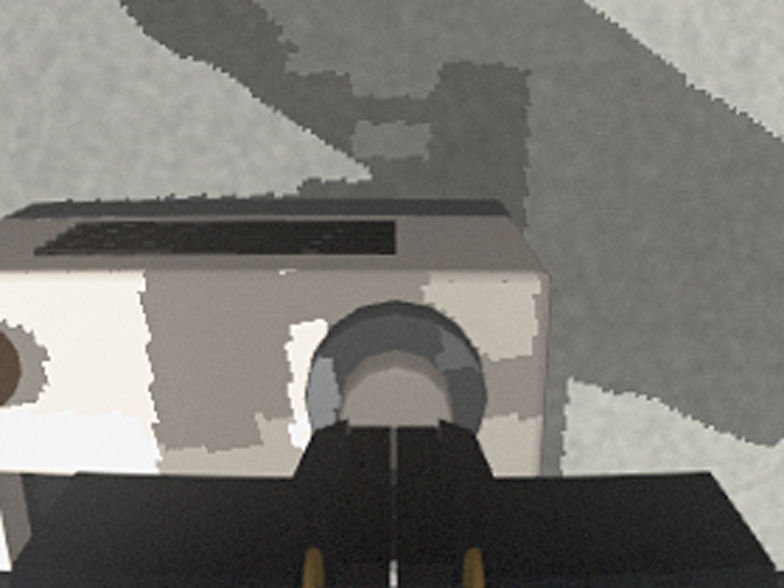

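View pics/side6.png

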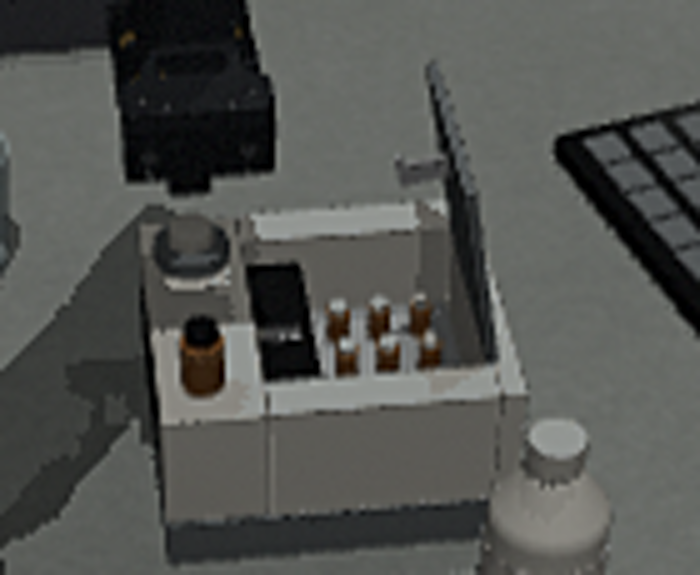

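The fingers are centred over the button, so I'll press it.

```bash
python3 -m inch '[[1,[0,0,0.01],[0,0,0]],[1,[0,0,0.02],[0,0,0]],[1,[0,0,0.024],[0,0,0]],[1,[0,0,0.026],[0,0,0]],[1,[0,0,0.028],[0,0,0]],[1,[0,0,0.03],[0,0,0]],[1,[0,0,0.031],[0,0,0]],[1,[0,0,0.031],[0,0,0]],[1,[0,0,0.031],[0,0,0]]]'
```

```text
clock: 11.05
tool_pos: [0.561, 0.2318, 0.1163]
tool_rot: [0.099, 0.995, -0.001, 0.0]
ft_force: [-5.8, -4.9, 16.5]
width: 0.008
```

```bash
python3 -m inch '[[1,[0,0,0.001],[0,0,0]],[1,[0,0,0.001],[0,0,0]],[1,[0,0,0.001],[0,0,0]]]'; python3 - <<'E'
from cell import eyes
import cv2
f=eyes.grab_frame('side');cv2.imwrite('pics/side7.png',cv2.resize(f['image'][100:215,225:365,::-1],None,fx=5,fy=5,interpolation=cv2.INTER_CUBIC))
E
python3 -m inch '[[1,[0,0,-0.01],[0,0,0]],[1,[0.01,0,-0.04],[0,0,0]],[1,[0.04,0,-0.08],[0,0,0]],[1,[0.07,0,-0.12],[0,0,0]],[1,[0.1,0,-0.15],[0,0,0]],[1,[0.1,0,-0.15],[0,0,0]],[1,[0.1,0,-0.15],[0,0,0]],[1,[0.1,0,-0.15],[0,0,0]],[1,[0.1,0,-0.15],[0,0,0]],[1,[0.1,0,-0.15],[0,0,0]]]'
python3 - <<'E'
from cell import eyes
import cv2
f=eyes.grab_frame('side');cv2.imwrite('pics/side8.png',f['image'][:,:,::-1]);cv2.imwrite('pics/side8z.png',cv2.resize(f['image'][100:215,225:365,::-1],None,fx=5,fy=5,interpolation=cv2.INTER_CUBIC))
E
```

```text
clock: 11.35
tool_pos: [0.561, 0.2318, 0.1162]
tool_rot: [0.099, 0.995, -0.001, 0.0]
ft_force: [-9.1, -7.2, 24.7]
width: 0.008
clock: 12.4
tool_pos: [0.4635, 0.2514, 0.2626]
tool_rot: [0.1, 0.995, -0.0, -0.001]
ft_force: [-0.7, 0.2, -0.6]
width: 0.007
```

View pics/side7.png

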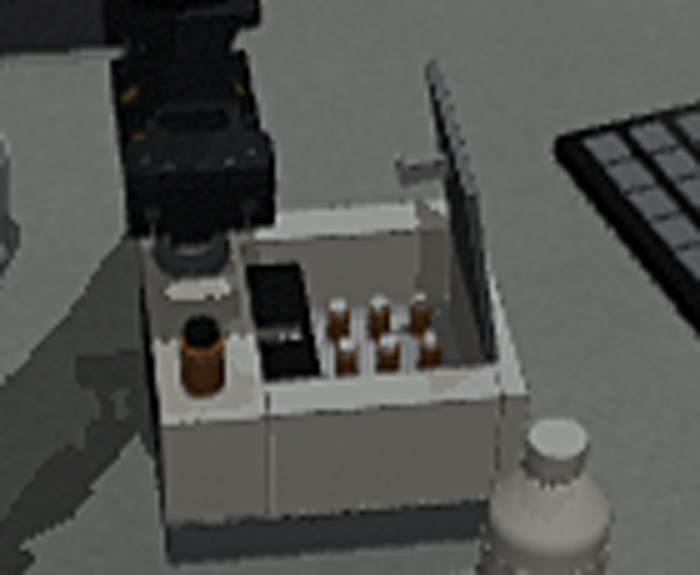

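View pics/side8z.png

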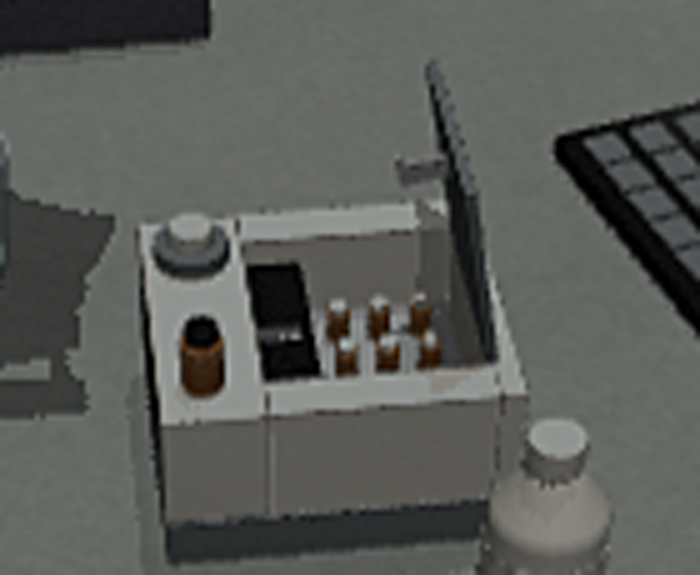

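View pics/side8.png

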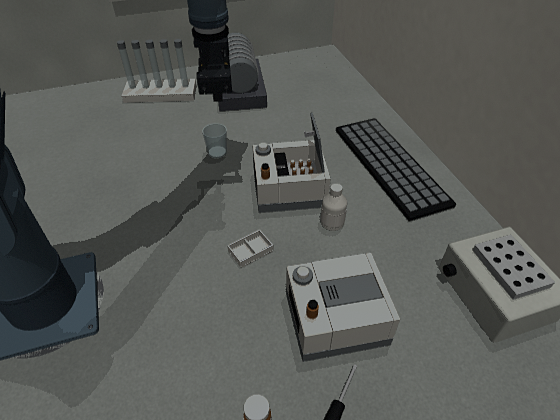

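The hatch is open, the button is back up, and everything else sits where it did. The arm is clear, so I'm handing the job in.

```bash
python3 -c "
from cell import ticket
print(ticket.sign_off())"
```

```text
the job is handed in; nothing more can be done
None
```

I opened the broad hatch with one press, reported it with the button, and handed the job in at about 12.4 s; the sign-off gives no verdict.

- **Hatch:** I pressed with closed fingers at the ribs down to the stop. The fingertips read 93.3 mm above the table, and the force jumped from 4 N to 24 N. I then backed away up and to the front, and the hatch swung up by itself. After 2.6 s untouched it was still upright in the side view.
- **Button:** I pressed it to its stop, 5.8 mm down by the arm's reading at 25 N, then let it go. The last side view shows it up again.
- **Other things:** In that same view the narrow hatch is shut. The vials, bottle, beaker, tray, driver and jar look unmoved by eye; I did not measure them. The wrist force was near zero with the arm clear.

**Disagreements:**
- One sideways move on the approach had the wrong sign. It left the fingers 59 mm to the right, above everything, and I corrected it before going down.
- The wrist camera put the pad about 4 mm further left than the fixed cameras did, so I pressed close to the wrist camera's position.
- The hatch angle and latch count could only be judged from the pictures.

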